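# Open the steering control unit

## Task

Open the large aluminium control unit: one after the other, turn its two winged thumbscrews anticlockwise to their stops (about a quarter turn) while the cover stays in its seat. Then lift the cover plate off by its bar handle and set it down, without dropping it, right way up on the middle of the flat black rubber mat, and let go.

Things in the scene. Friction and masses are not known exactly. Their poses are not given: they have to be found in the camera images.
- screw_1_grip (a point): Centre of thumbscrew 1's upright dark steel wing (38 long, 10 thick, from 12 above to 14 mm below), on its vertical axis, 80 mm over the bench, at the cover's local +y end of the casing (130 x 250 x 45 mm, fixed), 95 mm from the cover's centre. Local x: along the wing and the flat tongue under it (14 wide, top 23 mm below, 30 mm long to +x, 10 mm over the cover when tight). z up; turns with the screw.
- screw_1 (a joint): Turn of captive thumbscrew 1, rad: 0 tight (tongue over the cover), grows anticlockwise seen from above to the stop at 1.5 (loose, tongue along the cover's edge, clear of it). Starts at 0 to 0.15, stays where left, friction about 0.05 N m.
- screw_2_grip (a point): Centre of thumbscrew 2's upright dark steel wing (38 long, 10 thick, from 12 above to 14 mm below), on its vertical axis, 80 mm over the bench, at the cover's local -y end of the casing (130 x 250 x 45 mm, fixed), 95 mm from the cover's centre. Local x: along the wing and the flat tongue under it (14 wide, top 23 mm below, 30 mm long to +x, 10 mm over the cover when tight). z up; turns with the screw.
- screw_2 (a joint): Turn of captive thumbscrew 2, rad: 0 tight (tongue over the cover), grows anticlockwise seen from above to the stop at 1.5 (loose, tongue along the cover's edge, clear of it). Starts at 0 to 0.15, stays where left, friction about 0.05 N m.
- cover_handle (a point): Centre of the dark bar handle on the middle of the loose grey metal cover plate: 110 (x) x 150 (y) x 5 mm, 0.3 kg, underside 30 mm below this point. Bar 70 mm along local x, 12 mm thick in y, 12 mm tall, 19 mm clear over the plate. z up. Seated, the underside is 45 mm above the bench between ribs 4 mm high; it lifts straight up once both tongues are clear.
- mat_centre (a point): Centre of the top face of the empty flat black rubber mat, 180 (x) x 220 (y) x 4 mm, fixed on the bench; z is up.
Mind the look-alikes: they are no part of the job. What is shaped like the part that bears cover_handle but green or turquoise is not meant.

How it is judged:
By the outcome, as a careful person would: the job done as asked, in the order asked, and still so for the second after the job is handed in, with the robot touching nothing.
It also fails if it takes over 72 s, if anything falls off the work surface, if the arm or the gripper's body presses on something with over 40 N, if the wrist force passes 120 N, or if a joint passes its speed limit or range.

## Robot

A 6-joint arm with a two-finger parallel gripper is mounted at the origin on the work surface. World frame = base frame: x ahead of the robot, y to its left, z up, the work surface at z = 0. Lengths are in m, angles in rad, forces in N, time in s.
With the tool pointing down it reaches from about 0.35 to 0.975 m from the base axis. Payload 4.9 kg.
Tool frame: the origin (TCP) lies at the very end of the fingers, on their centre line; the grasp point (between the pads) lies arm.tcp_to_grasp behind it (arm.tcp_to_grasp is the distance from the TCP to the grasp point, in m); z points along the fingers, y is the direction in which the jaws open and shut (so a half turn about z gives the same grasp; the last joint's range is limited). The gripper opens to 85 mm and grips with 20 to 120 N. Pads are 22 mm wide; open, the fingers measure 114 mm over their backs; the gripper's body (76 mm by 85 mm) begins 54 mm behind the grasp point. The pads swing forward as they close: fully open they stand 13 mm farther back than shut.
Start: joints at [1.225, 0.053, 1.613, -0, 1.476, -0.119], TCP at [0.141, 0.609, 0.231] pointing down, gripper open.
Joint ranges: [-3.01, 3.01], [-1.01, 2.22], [0.06, 2.58], [-1.02, 4.17], [0.09, 2.62], [-3.14, 3.14]. Speed limits (rad/s): [2.57, 2.57, 3.14, 3.14, 3.14, 3.14].

## Interface

Orientations are given as [roll, pitch, yaw] about the fixed x, y, z axes, in that order (R = Rz(yaw) Ry(pitch) Rx(roll)).
In Python, from bench import readout, optics, arm gives the robot as it stands. The module is installed in compiled form; this text tells all that it offers.
- The arm moves only by the tool apply_moves, never from a script. Its argument "deltas" is a list of rows, each an object with "offset": the shift along the tool's x, y, z in mm, a list of three; "rotation": the turn, a rotation vector about the tool's x, y, z in rad, a list of three. In form: [{"offset": [tx, ty, tz], "rotation": [wx, wy, wz]}, ...]. A call has 1 to 5 rows; each row is the pose to reach, as a shift and turn from the pose commanded when the call began, along the tool's axes at that moment; what a row does not reach only later rows make up. A row lasts 1/12 s, in which the tool goes at most 41.7 mm and 7.16 degrees, less where a joint would pass 70% of its speed; a pose out of reach is approached as far as the arm can. A call with a gripper value outside its range is refused whole. "gripper" is the finger opening in mm, from 0 to 85.4, set as the call begins (left out, the last holds). The fingers move at their own pace and stop on an object; "force" is the grip in N (left out, the last holds). Time passes only in rows, so rows that repeat a pose let the fingers close. It gives the time, the measured TCP pose, the force and the opening at its end, in the units of the state.
- readout.read_state(): the state, without advancing time (a new reading comes with each control period).
- optics.snapshot(name): name is "scene" or "top" or "wrist"; returns a dict with "color" (420x560x3 uint8, blue, green, red), "range_z" (420x560 float32, m along the optical axis (not along the pixel's ray), 0 where there is no reading), "K" (3x3 intrinsics, pixels), "world_to_cam" (4x4, takes a point from world to camera coordinates). Camera axes: x right, y down, z forward; pixel columns grow to the right and rows downward; lengths in m; the calibration is good to about 2 mm. A picture is of the moment at which its call begins.
- arm.sign_off(): hands the job in, once; it reports no verdict.
The state is a dict: "clock": time; "qpos": joint angles; "qvel": joint speeds; "joint_torque": joint torques, N m; "tcp_pos": TCP position; "tcp_rot": TCP orientation; "force": force on the tool from outside, world axes, zero at the start; "moment": the same for the moment, N m; "gripper_width": finger opening in m.
Only numpy, scipy, OpenCV 4.12 (cv2) and the standard library are available. Lean on these libraries where they do the work, as an engineer would, in place of code of your own. Each camera call takes 0.05 s, during which the arm holds its last target.

## Working session

There is one attempt and no reset: what is moved stays moved. The work goes in short steps, Python scripts to look and compute and a tool call to move; the robot and the scene stay as the last step left them, time stands still between calls to the robot, and variables do not carry over. Pictures are saved under pics/ and viewed, and the job is handed in when it is done.

Besides the shell and the picture viewer there is one more tool, called as name(argument=value, ...), one argument or row to a line, values as JSON. apply_moves: Moves the arm, as the interface text tells. Its arguments: {"type":"object","properties":{"deltas":{"type":"array"},"gripper":{"type":"number"},"force":{"type":"number"}},"required":["deltas"]}

```bash
mkdir -p pics; cat > h.py <<'E'
import numpy as np,cv2
from bench import readout,optics,arm
def snap(n,tag):
    s=optics.snapshot(n); cv2.imwrite(f'pics/{tag}.png',s['color']); np.savez(f'pics/{tag}.npz',**s); return s
def pt(s,u,v):
    z=s['range_z'][int(v),int(u)]; c=np.linalg.inv(s['K'])@[u,v,1]*z
    return (np.linalg.inv(s['world_to_cam'])@np.append(c,1))[:3]
def ray(s,u,v,h):
    T=np.linalg.inv(s['world_to_cam']);d=T[:3,:3]@np.linalg.inv(s['K'])@[u,v,1];o=T[:3,3]
    return o+d*(h-o[2])/d[2]
def cloud(s):
    z=s['range_z'];v,u=np.mgrid[:z.shape[0],:z.shape[1]]
    c=np.stack([u,v,np.ones_like(u)],-1)@np.linalg.inv(s['K']).T*z[...,None]
    T=np.linalg.inv(s['world_to_cam']);return c@T[:3,:3].T+T[:3,3]
def st():
    s=readout.read_state();print({k:np.round(v,4).tolist() for k,v in s.items()},arm.tcp_to_grasp)
E
python3 -c "
from h import *
for n in ['scene','top','wrist']: s=snap(n,n+'0'); print(n,s['world_to_cam'].round(3).tolist())
st()"
```

```text
scene [[-0.719, 0.695, 0.012, 0.375], [0.586, 0.616, -0.525, -0.251], [-0.373, -0.371, -0.851, 1.136], [0.0, 0.0, 0.0, 1.0]]
top [[-0.013, -1.0, -0.002, 0.018], [-0.994, 0.013, -0.105, 0.54], [0.105, 0.0, -0.995, 0.99], [0.0, 0.0, 0.0, 1.0]]
wrist [[0.225, 0.974, -0.001, -0.625], [0.938, -0.216, 0.271, -0.035], [0.264, -0.062, -0.963, 0.379], [0.0, 0.0, 0.0, 1.0]]
{'clock': 0.15, 'qpos': [1.225, 0.0532, 1.614, 0.0, 1.476, -0.119], 'qvel': [0.0005, -0.0013, -0.0018, 0.0, 0.001, -0.0013], 'joint_torque': [-0.0005, -39.4245, -37.0719, -0.0001, 0.0046, -0.0], 'tcp_pos': [0.1404, 0.6085, 0.2303], 'tcp_rot': [-3.14, -0.0002, 2.9147], 'force': [-0.6554, 0.0608, 0.3168], 'moment': [0.0285, -0.0017, 0.0339], 'gripper_width': 0.0854} 0.0187
```

View pics/scene0.png

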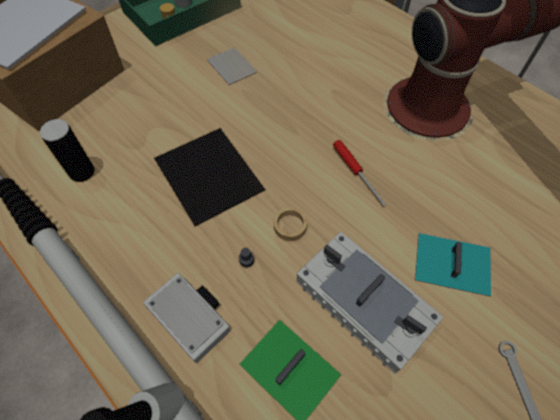

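View pics/top0.png

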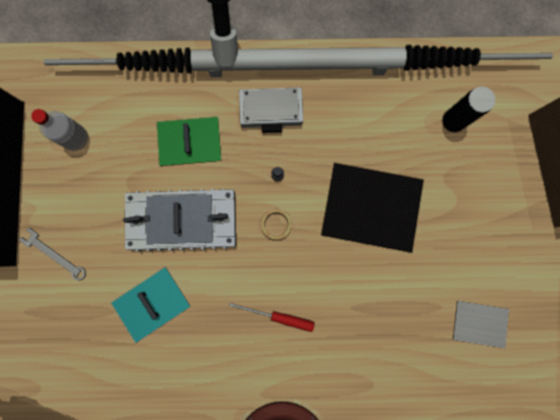

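View pics/wrist0.png

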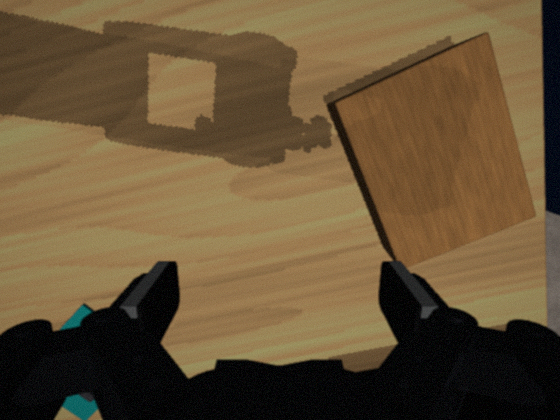

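The candidates for the cover with the bar are:
- the grey plate on the aluminium casing, top (180,219), scene (370,290)
- the green plate, top (189,141)
- the turquoise plate, top (151,304)
- the small aluminium box, top (270,106)

I choose the grey plate on the large casing. For the mat I choose the black rectangle at top (373,207); the grey square at (481,324) isn't it. Next I'll check this in a close crop and measure.

```bash
python3 - <<'E'
from h import *
t=dict(np.load('pics/top0.npz'));s=dict(np.load('pics/scene0.npz'))
a=cv2.resize(t['color'][175:265,110:250],None,fx=4,fy=4,interpolation=cv2.INTER_CUBIC)
b=cv2.resize(s['color'][225:375,285:450],None,fx=3,fy=3,interpolation=cv2.INTER_CUBIC)
c=np.zeros((600,800,3),np.uint8);
a=cv2.resize(a,(400,257));b=cv2.resize(b,(396,360));c[:257,:400]=a;c[:360,400:796]=b
cv2.imwrite('pics/crop0.png',c[:360])
for n,x in(('top',t),('scene',s)):
    P=cloud(x);g=x['range_z']>0;z=P[...,2]
    print(n,x['K'].round(1).tolist())
    R=g&(P[...,0]>.2)&(P[...,0]<.75)&(P[...,1]>0.05)&(P[...,1]<.5)
    # casing blob : z .04-.06
    m=R&(z>.03)&(z<.1)
    nn,l,stt,cen=cv2.connectedComponentsWithStats(m.astype(np.uint8))
    for i in range(1,nn):
        if stt[i,4]>40:
            q=P[l==i];print(i,stt[i].tolist(),'xyz med',np.median(q,0).round(4),'rng',np.percentile(q,[1,99],axis=0).round(3).tolist())
    hist=np.histogram(z[m],bins=np.arange(.03,.102,.004));print(hist[0].tolist())
    # mat
    dark=(x['color'].max(2)<40)&g&(z<.02)&(z>-.02)&(P[...,1]<.1)&(P[...,0]>.3)
    nn,l,stt,cen=cv2.connectedComponentsWithStats(dark.astype(np.uint8))
    for i in range(1,nn):
        if stt[i,4]>1500:
            q=P[l==i];ct,_=cv2.findContours((l==i).astype(np.uint8),0,1);
            cc=max(ct,key=cv2.contourArea);w=np.array([ray(x,u,v,.004)[:2] for u,v in cc[:,0]])
            print('mat',stt[i].tolist(),np.median(q[:,2]),cv2.minAreaRect((w*1000).astype(np.float32)))
E
```

```text
top [[437.8, 0.0, 273.7], [0.0, 437.8, 210.7], [0.0, 0.0, 1.0]]
1 [54, 117, 30, 31, 439] xyz med [0.7106 0.4648 0.0667] rng [[0.694, 0.458, 0.031], [0.748, 0.498, 0.099]]
2 [183, 123, 7, 30, 155] xyz med [0.7156 0.2151 0.0364] rng [[0.682, 0.208, 0.03], [0.75, 0.223, 0.04]]
5 [123, 188, 112, 63, 6312] xyz med [0.5198 0.2239 0.0498] rng [[0.457, 0.104, 0.038], [0.588, 0.349, 0.094]]
6 [137, 292, 20, 28, 181] xyz med [0.3283 0.3004 0.0365] rng [[0.299, 0.28, 0.031], [0.358, 0.322, 0.041]]
[98, 289, 198, 1034, 2124, 2318, 295, 66, 47, 46, 42, 51, 137, 112, 47, 111, 88]
mat [322, 164, 101, 88, 6521] 0.005203485240529826 ((548.74560546875, -223.38343811035156), (214.5680694580078, 174.88929748535156), 78.36111450195312)
scene [[436.6, 0.0, 283.9], [0.0, 436.6, 202.0], [0.0, 0.0, 1.0]]
1 [296, 232, 147, 139, 9217] xyz med [0.5318 0.2385 0.0477] rng [[0.46, 0.107, 0.034], [0.59, 0.35, 0.091]]
2 [454, 242, 8, 33, 196] xyz med [0.3316 0.302  0.0344] rng [[0.3, 0.281, 0.03], [0.359, 0.322, 0.037]]
4 [275, 350, 30, 34, 285] xyz med [0.7171 0.217  0.0345] rng [[0.683, 0.21, 0.031], [0.75, 0.224, 0.037]]
[298, 456, 399, 2769, 3929, 968, 125, 34, 53, 30, 43, 79, 237, 53, 88, 149, 3]
mat [155, 129, 109, 96, 5651] 0.002786387165787052 ((550.7352905273438, -221.46575927734375), (213.26707458496094, 173.8386688232422), 78.59310150146484)
```

View pics/crop0.png

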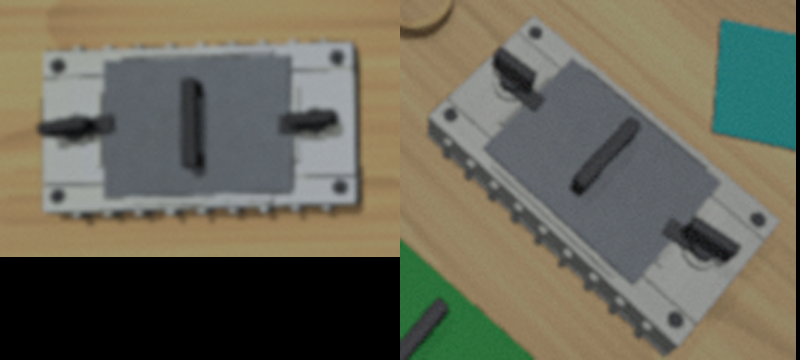

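```bash
python3 - <<'E'
from h import *
t=dict(np.load('pics/top0.npz'));s=dict(np.load('pics/scene0.npz'))
for n,x in(('top',t),('scene',s)):
    P=cloud(x);g=x['range_z']>0;z=P[...,2]
    m=g&(z>.066)&(z<.1)&(P[...,0]>.45)&(P[...,0]<.6)&(P[...,1]>.08)&(P[...,1]<.37)
    nn,l,stt,cen=cv2.connectedComponentsWithStats(m.astype(np.uint8))
    for i in range(1,nn):
        if stt[i,4]<25: continue
        q=P[l==i];top=np.percentile(q[:,2],80);k=(l==i)&(z>top-.006)
        q=P[k];r=cv2.minAreaRect((q[:,:2]*1000).astype(np.float32))
        d=np.linalg.svd(q[:,:2]-q[:,:2].mean(0))[2][0]
        print(n,stt[i].tolist(),'top',top.round(4),'mean',q.mean(0).round(4),'rect',np.round(r[0],1),np.round(r[1],1),'ang',np.degrees(np.arctan2(d[1],d[0])).round(1))
    # casing angle
    m=g&(z>.035)&(z<.06)&(P[...,0]>.4)&(P[...,0]<.63)&(P[...,1]>.08)&(P[...,1]<.37)
    print('casing',cv2.minAreaRect((P[m][:,:2]*1000).astype(np.float32)))
    hsv=x['color'].astype(int); b=hsv.mean(2)
    m2=m&(b>60)&(b<125)&((hsv[...,0]-hsv[...,2])>4)
    nn,l,stt,cen=cv2.connectedComponentsWithStats(cv2.morphologyEx(m2.astype(np.uint8),cv2.MORPH_OPEN,np.ones((3,3))))
    i=1+np.argmax(stt[1:,4]);q=P[l==i];print('plate',np.median(q[:,2]),cv2.minAreaRect((q[:,:2]*1000).astype(np.float32)),stt[i].tolist())
E
```

```text
top [173, 202, 7, 32, 196] top 0.0832 mean [0.5225 0.2274 0.0816] rect [522.3 227.6] [68.7 12.5] ang -179.1
top [210, 213, 18, 8, 104] top 0.0945 mean [0.5241 0.1324 0.0932] rect [524.5 132.7] [ 9.9 36.1] ang 95.8
top [123, 215, 20, 9, 119] top 0.0943 mean [0.5205 0.3214 0.0933] rect [520.8 321.5] [10.1 35.2] ang 99.0
casing ((522.7066040039062, 227.11302185058594), (138.042236328125, 249.4221954345703), 1.1066380739212036)
plate 0.05131529481790276 ((522.589599609375, 227.2168731689453), (111.5470199584961, 150.22357177734375), 1.3941514492034912) [146, 194, 67, 50, 2893]
scene [323, 245, 19, 19, 186] top 0.0913 mean [0.5266 0.1339 0.0903] rect [525.9 133.1] [ 9.8 37. ] ang 94.3
scene [357, 274, 28, 31, 257] top 0.0807 mean [0.5252 0.228  0.0794] rect [523.9 227.7] [69.2 12.2] ang 1.2
scene [402, 316, 24, 19, 239] top 0.0914 mean [0.5227 0.3226 0.0904] rect [522.1 322.5] [10.5 37.3] ang 99.4
casing ((523.8120727539062, 227.58071899414062), (138.080078125, 250.40185546875), 1.4641928672790527)
plate 0.04889376286597108 ((521.4342651367188, 227.8510284423828), (114.0945816040039, 150.38075256347656), 0.9929049015045166) [321, 251, 96, 91, 4132]
```

```bash
cat >> h.py <<'E'
from scipy.spatial.transform import Rotation as Ro
def to(p,yawdeg):
    s=readout.read_state();R=Ro.from_euler('xyz',s['tcp_rot']);T=Ro.from_euler('xyz',[np.pi,0,np.radians(yawdeg)])
    print('clock',s['clock'],'pos',np.round(s['tcp_pos'],4),'rpy deg',np.degrees(s['tcp_rot']).round(2),'F',np.round(s['force'],2),'M',np.round(s['moment'],3),'w',round(s['gripper_width'],4),'q6',round(s['qpos'][5],3))
    print('offset',(R.inv().apply(np.array(p)-s['tcp_pos'])*1000).round(1),'rot',(R.inv()*T).as_rotvec().round(4))
E
python3 -c "
from h import *
to([.522,.322,.18],99.2)"
```

```text
clock 0.15 pos [0.1404 0.6085 0.2303] rpy deg [-1.7991e+02 -1.0000e-02  1.6700e+02] F [-0.66  0.06  0.32] M [ 0.028 -0.002  0.034] w 0.0854 q6 -0.119
offset [-436.3 -193.3   50.5] rot [-1.6000e-03  8.0000e-04  1.1834e+00]
```

apply_moves(
  deltas=[
    {"offset":[-34,-15,4],"rotation":[0,0,0.09]},
    {"offset":[-68,-30,8],"rotation":[0,0,0.18]},
    {"offset":[-102,-45,12],"rotation":[0,0,0.27]},
    {"offset":[-136,-60,16],"rotation":[0,0,0.36]},
    {"offset":[-170,-75,20],"rotation":[0,0,0.45]},
  ],
  gripper=40,
  force=40,
)

```text
clock: 0.57
tcp_pos: [0.2902, 0.4963, 0.2108]
tcp_rot: [-3.141, 0.0, 2.461]
force: [0.5, -0.6, -0.9]
gripper_width: 0.0401
```

```bash
python3 -c "
from h import *
to([.522,.322,.18],99.2)"
```

```text
clock 0.5667 pos [0.2902 0.4963 0.2108] rpy deg [-179.98    0.    141.  ] F [ 0.47 -0.62 -0.94] M [ 0.026  0.027 -0.026] w 0.0401 q6 0.022
offset [-289.9   10.4   30.8] rot [-4.000e-04  2.000e-04  7.295e-01]
```

apply_moves(
  deltas=[
    {"offset":[-36,1,4],"rotation":[0,0,0.09]},
    {"offset":[-72,3,8],"rotation":[0,0,0.18]},
    {"offset":[-108,4,12],"rotation":[0,0,0.27]},
    {"offset":[-144,5,16],"rotation":[0,0,0.36]},
    {"offset":[-180,7,20],"rotation":[0,0,0.45]},
  ],
)

```text
clock: 0.98
tcp_pos: [0.435, 0.3889, 0.1908]
tcp_rot: [-3.141, 0.0, 2.01]
force: [0.8, 0.6, 0.3]
gripper_width: 0.04
```

```bash
python3 -c "
from h import *
to([.522,.322,.18],99.2)"
```

```text
clock 0.9833 pos [0.435  0.3889 0.1908] rpy deg [-179.97    0.    115.18] F [0.83 0.62 0.26] M [0.012 0.005 0.016] w 0.04 q6 0.163
offset [-97.6  50.3  10.8] rot [-4.000e-04  1.000e-04  2.789e-01]
```

apply_moves(
  deltas=[
    {"offset":[-33,17,4],"rotation":[0,0,0.09]},
    {"offset":[-65,33,7],"rotation":[0,0,0.18]},
    {"offset":[-97.5,50,11],"rotation":[0,0,0.279]},
    {"offset":[-97.5,50,11],"rotation":[0,0,0.279]},
  ],
)

```text
clock: 1.32
tcp_pos: [0.5247, 0.3196, 0.179]
tcp_rot: [-3.142, 0.002, 1.727]
force: [-1.0, -0.1, -0.2]
gripper_width: 0.0398
```

```bash
python3 -c "
from h import *
to([.522,.322,.18],99.2)
s=snap('wrist','w1');snap('scene','s1')
P=cloud(s);z=P[...,2]
m=(z>.08)&(z<.1);m[260:]=m[260:]
nn,l,q,c=cv2.connectedComponentsWithStats(m.astype(np.uint8))
for i in range(1,nn):
  if q[i,4]>60:
    k=P[(l==i)];print(q[i].tolist(),k.mean(0).round(4),cv2.minAreaRect((k[:,:2]*1000).astype(np.float32)))
"
```

```text
clock 1.3167 pos [0.5247 0.3196 0.179 ] rpy deg [-1.800e+02  1.400e-01  9.897e+01] F [-0.98 -0.11 -0.22] M [-0.006  0.02  -0.021] w 0.0398 q6 0.271
offset [ 2.8 -2.3 -1. ] rot [-0.      0.0025 -0.0041]
[267, 179, 14, 54, 732] [0.5201 0.3246 0.0925] ((520.2139892578125, 323.0909423828125), (9.52092170715332, 37.614479064941406), 8.82840633392334)
[230, 305, 71, 20, 838] [0.5274 0.2289 0.0817] ((527.998291015625, 228.52915954589844), (57.62678146362305, 12.232704162597656), 1.0715796947479248)
```

View pics/w1.png

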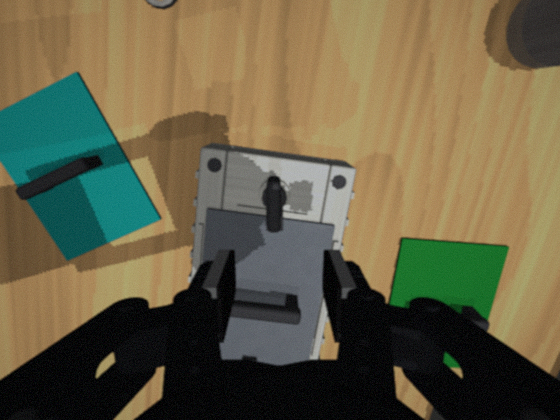

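Wing 1 shows in the wrist view at (273,206), with the handle at (265,310) and the casing under the gripper. Wrist, top and scene estimates agree to about 2 mm, so I'm descending.

```bash
python3 -c "
from h import *
to([.521,.3225,.067],99)"
```

```text
clock 1.4167 pos [0.5215 0.3227 0.1795] rpy deg [-1.7991e+02  1.0000e-02  9.9350e+01] F [-0.41  0.42  0.34] M [-0.002 -0.024  0.02 ] w 0.04 q6 0.269
offset [-1.000e-01 -4.000e-01  1.125e+02] rot [-0.0017  0.0001  0.006 ]
```

apply_moves(
  deltas=[
    {"offset":[0,0,30],"rotation":[0,0,0.005]},
    {"offset":[0,0,60],"rotation":[0,0,0.005]},
    {"offset":[0,0,85],"rotation":[0,0,0.005]},
    {"offset":[0,0,105],"rotation":[0,0,0.005]},
    {"offset":[0,0,112],"rotation":[0,0,0.005]},
  ],
)

```text
clock: 1.83
tcp_pos: [0.5174, 0.3237, 0.0641]
tcp_rot: [-3.135, 0.002, 1.733]
force: [-1.0, 0.1, 0.3]
gripper_width: 0.0403
```

apply_moves(
  deltas=[
    {"offset":[0,0,0],"rotation":[0,0,0]},
    {"offset":[0,0,0],"rotation":[0,0,0]},
    {"offset":[0,0,0],"rotation":[0,0,0]},
    {"offset":[0,0,0],"rotation":[0,0,0]},
    {"offset":[0,0,0],"rotation":[0,0,0]},
  ],
  gripper=0,
  force=40,
)

```text
clock: 2.25
tcp_pos: [0.5205, 0.3246, 0.0699]
tcp_rot: [-3.141, -0.001, 1.731]
force: [-5.1, 0.7, 1.5]
gripper_width: 0.0089
```

```bash
python3 -c "
from h import *
snap('scene','s2')
to([.521,.3225,.067],177.1)"
```

```text
clock 2.3 pos [0.5205 0.3246 0.0699] rpy deg [-1.7996e+02 -7.0000e-02  9.9200e+01] F [-5.34  0.11  1.46] M [0.104 0.79  0.032] w 0.0089 q6 0.275
offset [-2.2  0.2  2.9] rot [ 3.0000e-04 -1.5000e-03 -1.3596e+00]
```

View pics/s2.png

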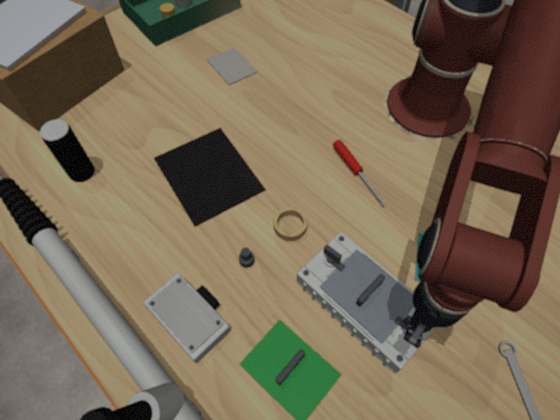

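apply_moves(
  deltas=[
    {"offset":[-1,0,0],"rotation":[0,0,-0.05]},
    {"offset":[-1.5,0,0],"rotation":[0,0,-0.15]},
    {"offset":[-1.5,0,0],"rotation":[0,0,-0.25]},
    {"offset":[-1.5,0,0],"rotation":[0,0,-0.35]},
    {"offset":[-1.5,0,0],"rotation":[0,0,-0.45]},
  ],
)

```text
clock: 2.72
tcp_pos: [0.5195, 0.3242, 0.0699]
tcp_rot: [-3.14, -0.005, 2.186]
force: [-9.6, 3.2, 3.1]
gripper_width: 0.0089
```

```bash
python3 -c "
from h import *
to([.521,.3225,.069],177.1)"
```

```text
clock 2.7167 pos [0.5195 0.3242 0.0699] rpy deg [-179.94   -0.26  125.24] F [-9.59  3.17  3.06] M [ 0.601  1.516 -0.079] w 0.0089 q6 -0.182
offset [-2.2  0.2  0.9] rot [ 0.001  -0.0048 -0.905 ]
```

apply_moves(
  deltas=[
    {"offset":[0.5,-0.5,0],"rotation":[0,0,-0.1]},
    {"offset":[0.5,-0.5,0],"rotation":[0,0,-0.2]},
    {"offset":[0.5,-0.5,0],"rotation":[0,0,-0.3]},
    {"offset":[0.5,-0.5,0],"rotation":[0,0,-0.4]},
    {"offset":[0.5,-0.5,0],"rotation":[0,0,-0.5]},
  ],
)

```text
clock: 3.13
tcp_pos: [0.5187, 0.3234, 0.0699]
tcp_rot: [-3.141, -0.004, 2.686]
force: [-10.9, 0.2, 5.1]
gripper_width: 0.0095
```

```bash
python3 -c "
from h import *
to([.521,.3225,.069],177.1)"
```

```text
clock 3.1333 pos [0.5187 0.3234 0.0699] rpy deg [-179.95   -0.24  153.9 ] F [-10.91   0.19   5.06] M [-0.004  1.62  -0.028] w 0.0095 q6 -0.682
offset [-2.5  0.2  0.9] rot [-1.00e-04 -4.40e-03 -4.05e-01]
```

apply_moves(
  deltas=[
    {"offset":[0.5,0,0],"rotation":[0,0,-0.1]},
    {"offset":[0.5,0,0],"rotation":[0,0,-0.2]},
    {"offset":[0.5,0,0],"rotation":[0,0,-0.3]},
    {"offset":[0.5,0,0],"rotation":[0,0,-0.38]},
    {"offset":[0.5,0,0],"rotation":[0,0,-0.42]},
  ],
)

```text
clock: 3.55
tcp_pos: [0.5183, 0.3225, 0.0699]
tcp_rot: [-3.14, -0.004, 3.104]
force: [-10.8, -4.4, 5.9]
gripper_width: 0.009
```

apply_moves(
  deltas=[
    {"offset":[0,0,0],"rotation":[0,0,-0.01]},
    {"offset":[0,0,0],"rotation":[0,0,-0.02]},
  ],
)

```text
clock: 3.72
tcp_pos: [0.5183, 0.3225, 0.0699]
tcp_rot: [-3.141, -0.005, 3.119]
force: [-10.2, -3.7, 6.2]
gripper_width: 0.0093
```

```bash
python3 -c "
from h import *
to([.521,.3225,.069],177.1)"
```

```text
clock 3.7167 pos [0.5183 0.3225 0.0699] rpy deg [-179.95   -0.28  178.72] F [-10.17  -3.65   6.15] M [-0.541  1.652 -0.791] w 0.0093 q6 -1.115
offset [-2.7  0.1  0.9] rot [-0.001  -0.0048  0.0283]
```

Mz jumped to -0.79 N m, so the stop is reached. Opening and rising.

apply_moves(
  deltas=[
    {"offset":[0,0,0],"rotation":[0,0,0]},
    {"offset":[0,0,0],"rotation":[0,0,0]},
    {"offset":[0,0,0],"rotation":[0,0,0]},
    {"offset":[0,0,-5],"rotation":[0,0,0]},
    {"offset":[0,0,-30],"rotation":[0,0,0]},
  ],
  gripper=40,
)

```text
clock: 4.13
tcp_pos: [0.5176, 0.3214, 0.0946]
tcp_rot: [-3.138, -0.007, 3.121]
force: [-0.1, 0.5, -0.7]
gripper_width: 0.04
```

apply_moves(
  deltas=[
    {"offset":[0,0,-30],"rotation":[0,0,0]},
    {"offset":[0,0,-60],"rotation":[0,0,0]},
    {"offset":[0,0,-80],"rotation":[0,0,0]},
    {"offset":[0,0,-80],"rotation":[0,0,0]},
  ],
)

```text
clock: 4.47
tcp_pos: [0.5236, 0.3243, 0.186]
tcp_rot: [3.136, 0.011, 3.121]
force: [0.3, 0.0, 0.2]
gripper_width: 0.0402
```

```bash
python3 -c "
from h import *
snap('wrist','w3')
to([.525,.133,.175],95)"
```

```text
clock 4.5167 pos [0.5224 0.3237 0.1829] rpy deg [179.8    0.41 178.81] F [-0.37  0.61 -0.79] M [ 0.017 -0.059  0.014] w 0.0399 q6 -1.116
offset [  -6.5 -190.6    7.3] rot [0.0081 0.0033 1.4628]
```

View pics/w3.png

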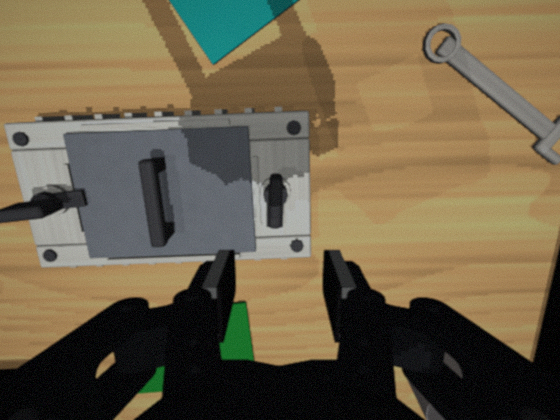

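The wrist view shows wing 1 at (276,200) along the cover's edge, with its tongue clear and the cover still seated. On to screw 2, the wing at (35,208).

apply_moves(
  deltas=[
    {"offset":[0,-18,0],"rotation":[0,0,0.12]},
    {"offset":[0,-36,0],"rotation":[0,0,0.24]},
    {"offset":[0,-54,0],"rotation":[0,0,0.36]},
    {"offset":[0,-72,0],"rotation":[0,0,0.48]},
    {"offset":[0,-90,0],"rotation":[0,0,0.6]},
  ],
)

```text
clock: 4.93
tcp_pos: [0.5174, 0.2317, 0.1766]
tcp_rot: [-3.14, -0.001, 2.515]
force: [-0.4, -0.2, -0.9]
gripper_width: 0.04
```

```bash
python3 -c "
from h import *
to([.525,.133,.175],95)"
```

```text
clock 4.9333 pos [0.5174 0.2317 0.1766] rpy deg [-1.7989e+02 -8.0000e-02  1.4410e+02] F [-0.42 -0.24 -0.89] M [-0.07   0.024  0.038] w 0.04 q6 -0.654
offset [-64.  -75.5   1.7] rot [-2.40e-03 -4.00e-04  8.57e-01]
```

apply_moves(
  deltas=[
    {"offset":[-13,-15,0],"rotation":[-0.0005,0,0.12]},
    {"offset":[-26,-30,0],"rotation":[-0.001,0,0.24]},
    {"offset":[-39,-45,1],"rotation":[-0.0015,0,0.36]},
    {"offset":[-52,-60,1],"rotation":[-0.002,0,0.48]},
    {"offset":[-64,-75,1],"rotation":[-0.002,0,0.6]},
  ],
)

```text
clock: 5.35
tcp_pos: [0.526, 0.1333, 0.1757]
tcp_rot: [-3.141, -0.001, 1.915]
force: [0.6, -0.0, 0.4]
gripper_width: 0.0397
```

apply_moves(
  deltas=[
    {"offset":[0,0,0],"rotation":[0,0,0.12]},
    {"offset":[0,0,0],"rotation":[0,0,0.24]},
    {"offset":[0,0,0],"rotation":[0,0,0.25]},
    {"offset":[0,0,0],"rotation":[0,0,0.25]},
    {"offset":[0,0,0],"rotation":[0,0,0.25]},
  ],
)

```text
clock: 5.77
tcp_pos: [0.5263, 0.1346, 0.1765]
tcp_rot: [3.141, -0.001, 1.674]
force: [0.4, -0.5, 0.1]
gripper_width: 0.0401
```

```bash
python3 -c "
from h import *
s=snap('wrist','w4')
P=cloud(s);z=P[...,2]
m=(z>.083)&(z<.1)
nn,l,q,c=cv2.connectedComponentsWithStats(m.astype(np.uint8))
for i in range(1,nn):
  if q[i,4]>60:
    k=P[(l==i)];print(q[i].tolist(),k.mean(0).round(4),cv2.minAreaRect((k[:,:2]*1000).astype(np.float32)))
to([.525,.133,.069],95)"
```

```text
[269, 188, 14, 53, 717] [0.5239 0.1348 0.0928] ((524.0157470703125, 133.4174041748047), (9.404298782348633, 37.229591369628906), 5.764838695526123)
clock 5.8167 pos [0.5264 0.1346 0.1767] rpy deg [ 1.7996e+02 -6.0000e-02  9.5860e+01] F [ 0.63  0.46 -0.15] M [ 0.066 -0.059 -0.009] w 0.04 q6 0.01
offset [ -1.6  -1.6 107.7] rot [ 0.0007 -0.001   0.0151]
```

View pics/w4.png

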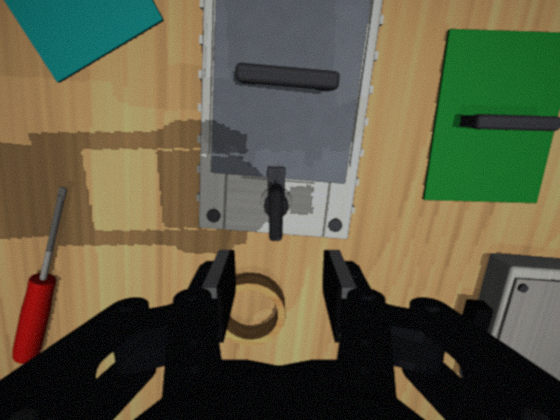

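Wing 2 is at (276,205), at x 0.524, y 0.1335 and angle about 95.5°. Descending.

apply_moves(
  deltas=[
    {"offset":[-0.8,-2.5,30],"rotation":[0,0,0.003]},
    {"offset":[-0.8,-2.5,60],"rotation":[0,0,0.003]},
    {"offset":[-0.8,-2.5,85],"rotation":[0,0,0.003]},
    {"offset":[-0.8,-2.5,101],"rotation":[0,0,0.003]},
    {"offset":[-0.8,-2.5,108],"rotation":[0,0,0.003]},
  ],
)

```text
clock: 6.23
tcp_pos: [0.5221, 0.1335, 0.0658]
tcp_rot: [-3.138, -0.001, 1.67]
force: [-0.8, 0.3, -0.0]
gripper_width: 0.0399
```

apply_moves(
  deltas=[
    {"offset":[0,0,0],"rotation":[0,0,0]},
    {"offset":[0,0,0],"rotation":[0,0,0]},
    {"offset":[0,0,0],"rotation":[0,0,0]},
    {"offset":[0,0,0],"rotation":[0,0,0]},
    {"offset":[0,0,0],"rotation":[0,0,0]},
  ],
  gripper=0,
)

```text
clock: 6.65
tcp_pos: [0.5244, 0.1337, 0.0706]
tcp_rot: [3.14, -0.001, 1.668]
force: [-5.5, -0.2, 4.1]
gripper_width: 0.009
```

```bash
python3 -c "
from h import *
to([.5235,.1335,.068],177.5)"
```

```text
clock 6.65 pos [0.5244 0.1337 0.0706] rpy deg [ 1.7993e+02 -7.0000e-02  9.5570e+01] F [-5.45 -0.2   4.14] M [-0.087  0.805  0.006] w 0.009 q6 0.014
offset [-0.1 -0.9  2.6] rot [ 0.0019 -0.     -1.4299]
```

apply_moves(
  deltas=[
    {"offset":[0,-0.5,0],"rotation":[0,0,-0.05]},
    {"offset":[0,-0.5,0],"rotation":[0,0,-0.15]},
    {"offset":[0,-0.5,0],"rotation":[0,0,-0.25]},
    {"offset":[0,-0.5,0],"rotation":[0,0,-0.35]},
    {"offset":[0,-0.5,0],"rotation":[0,0,-0.45]},
  ],
)

```text
clock: 7.07
tcp_pos: [0.5237, 0.1336, 0.0706]
tcp_rot: [3.14, -0.001, 2.123]
force: [-6.9, -1.3, 3.8]
gripper_width: 0.0091
```

apply_moves(
  deltas=[
    {"offset":[0,0,0],"rotation":[0,0,-0.1]},
    {"offset":[0,0,0],"rotation":[0,0,-0.2]},
    {"offset":[0,0,0],"rotation":[0,0,-0.3]},
    {"offset":[0,0,0],"rotation":[0,0,-0.4]},
    {"offset":[0,0,0],"rotation":[0,0,-0.5]},
  ],
)

```text
clock: 7.48
tcp_pos: [0.5232, 0.1331, 0.0706]
tcp_rot: [-3.141, -0.001, 2.623]
force: [-8.0, -3.4, 5.4]
gripper_width: 0.0091
```

```bash
python3 -c "
from h import *
to([.5235,.1335,.069],177.5)"
```

```text
clock 7.4833 pos [0.5232 0.1331 0.0706] rpy deg [-1.7998e+02 -4.0000e-02  1.5028e+02] F [-8.04 -3.37  5.37] M [-0.317  1.384 -0.049] w 0.0091 q6 -0.941
offset [-0.1  0.5  1.6] rot [-1.00e-04 -8.00e-04 -4.75e-01]
```

apply_moves(
  deltas=[
    {"offset":[0.5,0,0],"rotation":[0,0,-0.1]},
    {"offset":[0.5,0,0],"rotation":[0,0,-0.2]},
    {"offset":[0.5,0,0],"rotation":[0,0,-0.3]},
    {"offset":[0.5,0,0],"rotation":[0,0,-0.4]},
    {"offset":[0.5,0,0],"rotation":[0,0,-0.48]},
  ],
)

```text
clock: 7.9
tcp_pos: [0.5229, 0.1326, 0.0705]
tcp_rot: [-3.14, -0.001, 3.103]
force: [-8.2, -6.0, 5.5]
gripper_width: 0.0092
```

```bash
python3 -c "
from h import *
to([.5235,.1335,.069],177.5)"
```

```text
clock 7.9 pos [0.5229 0.1326 0.0705] rpy deg [-1.7990e+02 -3.0000e-02  1.7777e+02] F [-8.19 -6.02  5.5 ] M [-0.771  1.306 -0.47 ] w 0.0092 q6 -1.42
offset [-0.5  1.   1.5] rot [-0.0017 -0.0005  0.0047]
```

apply_moves(
  deltas=[
    {"offset":[0,0,0],"rotation":[0,0,-0.01]},
    {"offset":[0,0,0],"rotation":[0,0,-0.02]},
  ],
)

```text
clock: 8.07
tcp_pos: [0.5229, 0.1325, 0.0706]
tcp_rot: [-3.14, -0.001, 3.117]
force: [-6.8, -5.3, 5.1]
gripper_width: 0.0088
```

```bash
python3 -c "
from h import *
to([.5235,.1335,.069],177.5)"
```

```text
clock 8.0667 pos [0.5229 0.1325 0.0706] rpy deg [-1.7993e+02 -4.0000e-02  1.7857e+02] F [-6.76 -5.32  5.09] M [-0.812  1.298 -0.684] w 0.0088 q6 -1.435
offset [-0.5  1.   1.6] rot [-0.0012 -0.0007  0.0187]
```

Mz is -0.68, so screw 2 is at its stop too. Releasing, rising and looking.

apply_moves(
  deltas=[
    {"offset":[0,0,0],"rotation":[0,0,0]},
    {"offset":[0,0,0],"rotation":[0,0,0]},
    {"offset":[0,0,0],"rotation":[0,0,0]},
    {"offset":[0,0,-5],"rotation":[0,0,0]},
    {"offset":[0,0,-30],"rotation":[0,0,0]},
  ],
  gripper=40,
)

```text
clock: 8.48
tcp_pos: [0.5205, 0.1335, 0.0957]
tcp_rot: [3.141, -0.006, 3.118]
force: [-0.1, 0.1, -0.2]
gripper_width: 0.0401
```

apply_moves(
  deltas=[
    {"offset":[0,25,-30],"rotation":[0,0,0]},
    {"offset":[0,55,-60],"rotation":[0,0,0]},
    {"offset":[0,85,-80],"rotation":[0,0,0]},
    {"offset":[0,85,-80],"rotation":[0,0,0]},
    {"offset":[0,85,-80],"rotation":[0,0,0]},
  ],
)

```text
clock: 8.9
tcp_pos: [0.5266, 0.2202, 0.1821]
tcp_rot: [3.139, 0.006, 3.121]
force: [-0.7, -0.6, -0.6]
gripper_width: 0.0399
```

```bash
python3 -c "
from h import *
s=snap('wrist','w5');snap('top','t5')
P=cloud(s);z=P[...,2]
m=(z>.07)&(z<.1)
nn,l,q,c=cv2.connectedComponentsWithStats(m.astype(np.uint8))
for i in range(1,nn):
  if q[i,4]>60:
    k=P[(l==i)];print(q[i].tolist(),k.mean(0).round(4),cv2.minAreaRect((k[:,:2]*1000).astype(np.float32)))
to([.5232,.2276,.06],181.2)"
```

```text
[278, 153, 19, 91, 1412] [0.5201 0.2275 0.0816] ((522.1265258789062, 227.61534118652344), (69.9861068725586, 11.992469787597656), 1.0985171794891357)
[400, 168, 30, 57, 1249] [0.5186 0.32   0.0875] ((520.2095336914062, 321.8467712402344), (10.239522933959961, 37.906036376953125), 87.43602752685547)
[149, 178, 25, 56, 1140] [0.5221 0.1351 0.0879] ((523.4642944335938, 132.9215087890625), (10.643220901489258, 37.5392951965332), 87.54277801513672)
clock 9.0 pos [0.5249 0.2182 0.1786] rpy deg [1.7997e+02 3.0000e-02 1.7865e+02] F [ 0.15 -0.46  0.54] M [-0.07   0.065 -0.009] w 0.0399 q6 -1.284
offset [  2.    9.3 118.6] rot [ 0.0005  0.0005 -0.0445]
```

View pics/w5.png

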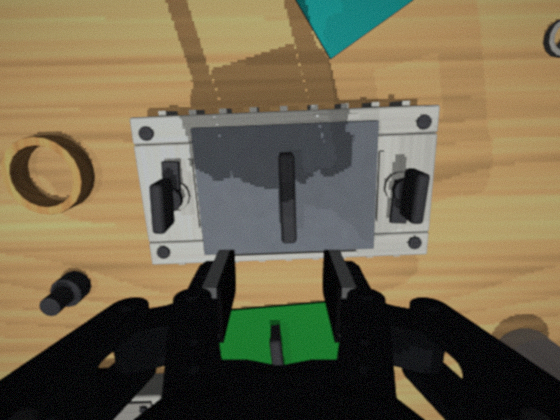

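Both wings, at (163,205) and (412,196), lie along the cover's edges, about 177.4° against 177.1° expected, with the tongues clear. The cover is seated and its handle is at (288,196). Descending onto the handle.

apply_moves(
  deltas=[
    {"offset":[2.9,9.3,25],"rotation":[0,0,-0.044]},
    {"offset":[2.9,9.3,55],"rotation":[0,0,-0.044]},
    {"offset":[2.9,9.3,85],"rotation":[0,0,-0.044]},
    {"offset":[2.9,9.3,108],"rotation":[0,0,-0.044]},
    {"offset":[2.9,9.3,118],"rotation":[0,0,-0.044]},
  ],
)

```text
clock: 9.42
tcp_pos: [0.519, 0.2258, 0.0554]
tcp_rot: [-3.14, -0.008, -3.123]
force: [-0.4, -0.2, 0.0]
gripper_width: 0.0401
```

apply_moves(
  deltas=[
    {"offset":[0,0,0],"rotation":[0,0,0]},
    {"offset":[0,0,0],"rotation":[0,0,0]},
    {"offset":[0,0,0],"rotation":[0,0,0]},
  ],
)

```text
clock: 9.67
tcp_pos: [0.5241, 0.228, 0.063]
tcp_rot: [3.14, 0.004, -3.122]
force: [1.0, -0.2, 0.4]
gripper_width: 0.04
```

```bash
python3 -c "
from h import *
to([.5222,.2276,.058],181.15)"
```

```text
clock 9.6667 pos [0.5241 0.228  0.063 ] rpy deg [ 179.9     0.23 -178.88] F [ 1.04 -0.16  0.4 ] M [ 0.021 -0.004  0.033] w 0.04 q6 -1.311
offset [ 1.9 -0.4  5. ] rot [ 0.0017  0.004  -0.0005]
```

apply_moves(
  deltas=[
    {"offset":[1,0,2.5],"rotation":[0,0,0]},
    {"offset":[1,0,2.5],"rotation":[0,0,0]},
    {"offset":[1,0,2.5],"rotation":[0,0,0]},
    {"offset":[1,0,2.5],"rotation":[0,0,0]},
    {"offset":[1,0,2.5],"rotation":[0,0,0]},
  ],
  gripper=0,
  force=60,
)

```text
clock: 10.08
tcp_pos: [0.5228, 0.2283, 0.0604]
tcp_rot: [3.14, 0.004, -3.121]
force: [-1.0, -0.8, 6.0]
gripper_width: 0.0104
```

apply_moves(
  deltas=[
    {"offset":[0,0,0],"rotation":[0,0,0]},
    {"offset":[0,0,0],"rotation":[0,0,0]},
    {"offset":[0,0,-2],"rotation":[0,0,0]},
    {"offset":[0,0,-5],"rotation":[0,0,0]},
    {"offset":[0,0,-8],"rotation":[0,0,0]},
  ],
)

```text
clock: 10.5
tcp_pos: [0.5208, 0.2278, 0.0658]
tcp_rot: [3.141, -0.001, -3.121]
force: [-0.7, -0.3, -4.2]
gripper_width: 0.0106
```

```bash
python3 -c "
from h import *
to([.5222,.2276,.058],181.15)"
```

```text
clock 10.5 pos [0.5208 0.2278 0.0658] rpy deg [ 1.7996e+02 -4.0000e-02 -1.7884e+02] F [-0.73 -0.26 -4.2 ] M [ 0.009 -0.012  0.041] w 0.0106 q6 -1.31
offset [-1.4 -0.3  7.8] rot [ 0.0007 -0.0007  0.0001]
```

apply_moves(
  deltas=[
    {"offset":[0,0,-12],"rotation":[0,0,0]},
    {"offset":[0,0,-30],"rotation":[0,0,0]},
    {"offset":[0,0,-55],"rotation":[0,0,0]},
    {"offset":[0,0,-80],"rotation":[0,0,0]},
    {"offset":[0,0,-100],"rotation":[0,0,0]},
  ],
)

```text
clock: 10.92
tcp_pos: [0.5219, 0.2281, 0.1694]
tcp_rot: [3.14, 0.003, -3.121]
force: [0.8, 0.8, -3.3]
gripper_width: 0.0111
```

apply_moves(
  deltas=[
    {"offset":[0,0,0],"rotation":[0,0,0]},
    {"offset":[0,0,0],"rotation":[0,0,0]},
    {"offset":[0,0,0],"rotation":[0,0,0]},
  ],
)

```text
clock: 11.17
tcp_pos: [0.5208, 0.2277, 0.1654]
tcp_rot: [3.141, -0.001, -3.121]
force: [-0.4, -0.9, -5.0]
gripper_width: 0.0108
```

```bash
python3 -c "
from h import *
snap('scene','s6')
to([.55,-.2224,.16],168.5)"
```

```text
clock 11.2167 pos [0.5204 0.2276 0.1646] rpy deg [ 1.7999e+02 -1.2000e-01 -1.7884e+02] F [-0.52  0.43 -3.9 ] M [-0.055  0.045 -0.003] w 0.0106 q6 -1.31
offset [ -20.5 -450.5    4.5] rot [-1.000e-04 -2.100e-03  2.209e-01]
```

View pics/s6.png

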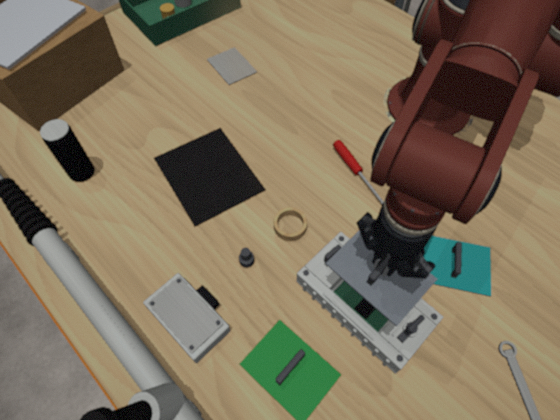

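The scene view shows the plate level in the gripper at (390,265), with the inside of the unit open beneath it at (360,300). Carrying it to the mat at (210,175).

apply_moves(
  deltas=[
    {"offset":[-1,-18,0],"rotation":[0,0,0.01]},
    {"offset":[-3,-46,0],"rotation":[0,0,0.025]},
    {"offset":[-4,-76,0],"rotation":[0,0,0.04]},
    {"offset":[-5,-106,0],"rotation":[0,0,0.055]},
    {"offset":[-6,-136,0],"rotation":[0,0,0.07]},
  ],
)

```text
clock: 11.63
tcp_pos: [0.529, 0.0909, 0.1642]
tcp_rot: [3.141, -0.003, 3.092]
force: [0.7, 0.1, -3.9]
gripper_width: 0.0107
```

apply_moves(
  deltas=[
    {"offset":[0,-30,0],"rotation":[0,0,0.015]},
    {"offset":[0,-60,0],"rotation":[0,0,0.03]},
    {"offset":[0,-90,0],"rotation":[0,0,0.045]},
    {"offset":[0,-120,0],"rotation":[0,0,0.06]},
    {"offset":[0,-150,0],"rotation":[0,0,0.075]},
  ],
)

```text
clock: 12.05
tcp_pos: [0.5214, -0.0588, 0.1641]
tcp_rot: [3.14, -0.003, 3.016]
force: [0.2, -0.7, -4.5]
gripper_width: 0.0105
```

```bash
python3 -c "
from h import *
to([.55,-.2224,.16],168.5)"
```

```text
clock 12.05 pos [ 0.5214 -0.0588  0.1641] rpy deg [ 1.7989e+02 -1.5000e-01  1.7281e+02] F [ 0.17 -0.67 -4.47] M [ 0.011 -0.091  0.017] w 0.0105 q6 -1.701
offset [ -48.9 -158.8    3.7] rot [ 0.0019 -0.0027  0.0752]
```

apply_moves(
  deltas=[
    {"offset":[-10,-30,0],"rotation":[0,0,0.015]},
    {"offset":[-20,-62,0],"rotation":[0,0,0.03]},
    {"offset":[-30,-96,0],"rotation":[0,0,0.045]},
    {"offset":[-40,-130,0],"rotation":[0,0,0.06]},
    {"offset":[-48,-155,0],"rotation":[0,0,0.072]},
  ],
)

```text
clock: 12.47
tcp_pos: [0.5502, -0.2197, 0.1639]
tcp_rot: [3.14, -0.002, 2.943]
force: [0.3, 0.4, -3.9]
gripper_width: 0.0107
```

apply_moves(
  deltas=[
    {"offset":[-1,-4,0],"rotation":[0,0,0.003]},
    {"offset":[-1,-4,0],"rotation":[0,0,0.003]},
    {"offset":[-1,-4,0],"rotation":[0,0,0.003]},
    {"offset":[-1,-4,0],"rotation":[0,0,0.003]},
  ],
)

```text
clock: 12.8
tcp_pos: [0.5509, -0.2202, 0.1651]
tcp_rot: [3.139, -0.001, 2.943]
force: [0.8, 0.5, -4.2]
gripper_width: 0.0105
```

```bash
python3 -c "
from h import *
for n in ['top','scene']:
  s=snap(n,n[0]+'7');P=cloud(s);z=P[...,2];c=s['color'].astype(int)
  m=(z>.12)&(z<.16)&(P[...,1]<-.1)&(P[...,1]>-.35)&(P[...,0]>.42)&(P[...,0]<.68)&(c.mean(2)>55)
  m=cv2.morphologyEx(m.astype(np.uint8),cv2.MORPH_OPEN,np.ones((3,3)))>0
  q=P[m];print(n,m.sum(),np.median(q[:,2]),cv2.minAreaRect((q[:,:2]*1000).astype(np.float32)))
to([.55,-.2224,.0195],168.5)"
```

```text
top 1498 0.15586708756144668 ((550.8224487304688, -219.7843017578125), (150.86761474609375, 110.09830474853516), 78.64448547363281)
scene 2347 0.1537748172928427 ((552.511962890625, -218.6988067626953), (152.72776794433594, 110.42733001708984), 78.7310562133789)
clock 12.9 pos [ 0.5513 -0.2202  0.1658] rpy deg [1.7988e+02 2.0000e-02 1.6864e+02] F [ 0.17  0.19 -3.65] M [-0.028  0.033  0.019] w 0.0106 q6 -1.879
offset [  0.8  -2.7 146.3] rot [0.002  0.0003 0.0025]
```

View pics/s7.png

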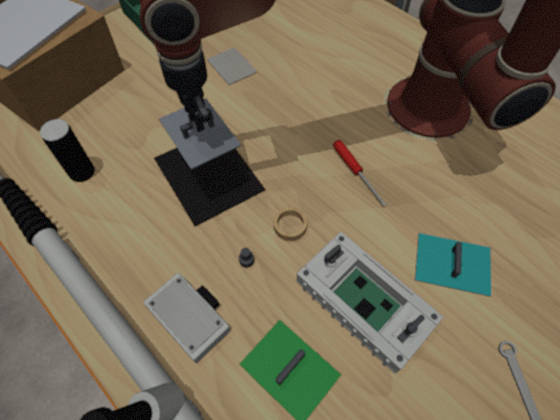

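View pics/t7.png

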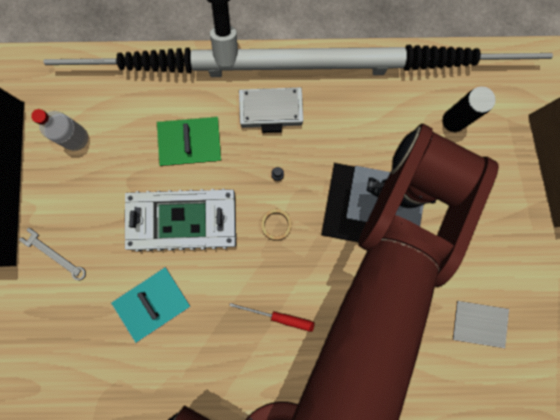

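apply_moves(
  deltas=[
    {"offset":[0.7,-2.9,15],"rotation":[0,0,0]},
    {"offset":[0.7,-2.9,42],"rotation":[0,0,0]},
    {"offset":[0.7,-2.9,70],"rotation":[0,0,0]},
    {"offset":[0.7,-2.9,98],"rotation":[0,0,0]},
    {"offset":[0.7,-2.9,118],"rotation":[0,0,0]},
  ],
)

```text
clock: 13.32
tcp_pos: [0.5493, -0.2223, 0.0458]
tcp_rot: [3.139, -0.001, 2.943]
force: [0.5, 0.8, -4.4]
gripper_width: 0.0104
```

apply_moves(
  deltas=[
    {"offset":[0,0,8],"rotation":[0,0,0]},
    {"offset":[0,0,14],"rotation":[0,0,0]},
    {"offset":[0,0,18],"rotation":[0,0,0]},
    {"offset":[0,0,18],"rotation":[0,0,0]},
    {"offset":[0,0,18],"rotation":[0,0,0]},
  ],
)

```text
clock: 13.73
tcp_pos: [0.5516, -0.2246, 0.032]
tcp_rot: [3.141, 0.004, 2.942]
force: [-0.1, -0.2, -3.3]
gripper_width: 0.0106
```

```bash
python3 -c "
from h import *
to([.55,-.2228,.0195],168.5)"
```

```text
clock 13.7333 pos [ 0.5516 -0.2246  0.032 ] rpy deg [179.96   0.22 168.57] F [-0.13 -0.25 -3.27] M [ 0.015 -0.033 -0.004] w 0.0106 q6 -1.884
offset [ 1.9  1.4 12.5] rot [0.0007 0.0038 0.0011]
```

apply_moves(
  deltas=[
    {"offset":[1,1,3],"rotation":[0,0,0]},
    {"offset":[1,1,5],"rotation":[0,0,0]},
    {"offset":[1,1,7],"rotation":[0,0,0]},
    {"offset":[1,1,7],"rotation":[0,0,0]},
    {"offset":[1,1,7],"rotation":[0,0,0]},
  ],
)

```text
clock: 14.15
tcp_pos: [0.5496, -0.2229, 0.0233]
tcp_rot: [3.14, 0.001, 2.942]
force: [0.3, 0.5, -4.2]
gripper_width: 0.0106
```

apply_moves(
  deltas=[
    {"offset":[0,0,1],"rotation":[0,0,0]},
    {"offset":[0,0,1.5],"rotation":[0,0,0]},
    {"offset":[0,0,2],"rotation":[0,0,0]},
    {"offset":[0,0,2],"rotation":[0,0,0]},
    {"offset":[0,0,2],"rotation":[0,0,0]},
  ],
)

```text
clock: 14.57
tcp_pos: [0.5497, -0.2229, 0.0214]
tcp_rot: [3.14, 0.001, 2.942]
force: [-0.3, 0.5, -3.4]
gripper_width: 0.0105
```

```bash
python3 -c "
from h import *
to([.55,-.2228,.0195],168.5)"
```

```text
clock 14.5667 pos [ 0.5497 -0.2229  0.0214] rpy deg [1.7991e+02 7.0000e-02 1.6855e+02] F [-0.32  0.51 -3.37] M [-0.001 -0.028 -0.046] w 0.0105 q6 -1.883
offset [-0.2  0.2  1.9] rot [0.0015 0.0013 0.001 ]
```

apply_moves(
  deltas=[
    {"offset":[0,0,0.7],"rotation":[0,0,0]},
    {"offset":[0,0,1.4],"rotation":[0,0,0]},
    {"offset":[0,0,1.8],"rotation":[0,0,0]},
    {"offset":[0,0,1.8],"rotation":[0,0,0]},
  ],
)

```text
clock: 14.9
tcp_pos: [0.5497, -0.2229, 0.0196]
tcp_rot: [3.14, 0.001, 2.942]
force: [0.2, -0.1, -4.1]
gripper_width: 0.0107
```

apply_moves(
  deltas=[
    {"offset":[0,0,0.5],"rotation":[0,0,0]},
    {"offset":[0,0,1],"rotation":[0,0,0]},
    {"offset":[0,0,1],"rotation":[0,0,0]},
  ],
)

```text
clock: 15.15
tcp_pos: [0.5499, -0.223, 0.0194]
tcp_rot: [3.14, 0.001, 2.942]
force: [-3.1, 2.1, 2.7]
gripper_width: 0.0106
```

The force changed from -4 to +2.7 N, so the plate is resting on the mat. Releasing.

apply_moves(
  deltas=[
    {"offset":[0,0,0],"rotation":[0,0,0]},
    {"offset":[0,0,0],"rotation":[0,0,0]},
    {"offset":[0,0,0],"rotation":[0,0,0]},
    {"offset":[0,0,0],"rotation":[0,0,0]},
    {"offset":[0,0,-4],"rotation":[0,0,0]},
  ],
  gripper=40,
)

```text
clock: 15.57
tcp_pos: [0.5493, -0.2227, 0.022]
tcp_rot: [3.14, 0.0, 2.942]
force: [-0.1, 0.2, -0.3]
gripper_width: 0.0402
```

apply_moves(
  deltas=[
    {"offset":[0,0,-10],"rotation":[0,0,0]},
    {"offset":[0,0,-30],"rotation":[0,0,0]},
    {"offset":[0,0,-60],"rotation":[0,0,0]},
    {"offset":[0,0,-90],"rotation":[0,0,0]},
    {"offset":[0,0,-120],"rotation":[0,0,0]},
  ],
)

```text
clock: 15.98
tcp_pos: [0.5495, -0.2231, 0.1448]
tcp_rot: [3.14, 0.002, 2.942]
force: [0.2, 0.2, 0.0]
gripper_width: 0.0401
```

apply_moves(
  deltas=[
    {"offset":[20,20,-20],"rotation":[0,0,0]},
    {"offset":[50,40,-40],"rotation":[0,0,0]},
    {"offset":[80,60,-60],"rotation":[0,0,0]},
    {"offset":[110,90,-60],"rotation":[0,0,0]},
    {"offset":[130,120,-60],"rotation":[0,0,0]},
  ],
)

```text
clock: 16.4
tcp_pos: [0.4451, -0.0792, 0.2055]
tcp_rot: [3.141, 0.006, 2.94]
force: [0.8, 1.0, -0.7]
gripper_width: 0.0401
```

```bash
python3 -c "
from h import *
for n in ['top','scene']:
  s=snap(n,n[0]+'8');P=cloud(s);z=P[...,2];c=s['color'].astype(int)
  R=(P[...,1]<-.08)&(P[...,1]>-.37)&(P[...,0]>.42)&(P[...,0]<.68)
  for nm,m in (('plate',R&(z<.025)&(c.mean(2)>55)&(abs(c[...,0]-c[...,2])<25)),('bar',R&(z>.028)&(z<.06))):
    m=cv2.morphologyEx(m.astype(np.uint8),cv2.MORPH_OPEN,np.ones((3,3)))>0
    q=P[m];print(n,nm,m.sum(),np.median(q[:,2]),cv2.minAreaRect((q[:,:2]*1000).astype(np.float32)) if len(q) else '')
st()"
```

```text
top plate 2312 0.010234905908352854 ((554.9605102539062, -224.9468231201172), (153.57630920410156, 101.2696533203125), 78.54013061523438)
top bar 169 0.0407462540782475 ((548.8397216796875, -222.0630340576172), (12.74903678894043, 67.42577362060547), 78.79757690429688)
scene plate 2395 0.007667785681630401 ((548.596923828125, -225.8261260986328), (160.60240173339844, 113.90486907958984), 78.4004135131836)
scene bar 190 0.03710066694299513 ((551.7889404296875, -221.6256866455078), (14.17850399017334, 69.23150634765625), 78.74854278564453)
{'clock': 16.5, 'qpos': [-0.3376, -0.3708, 2.0349, 0.0028, 1.4744, -1.7128], 'qvel': [-0.048, 0.0699, -0.0536, -0.0394, -0.0488, -0.0407], 'joint_torque': [1.1312, -22.6625, -36.9526, 0.2298, 0.2393, 0.2412], 'tcp_pos': [0.4444, -0.0765, 0.2038], 'tcp_rot': [3.1393, 0.0034, 2.9457], 'force': [0.4133, 0.4247, -0.7529], 'moment': [-0.0489, -0.0167, -0.0319], 'gripper_width': 0.04} 0.0187
```

View pics/s8.png

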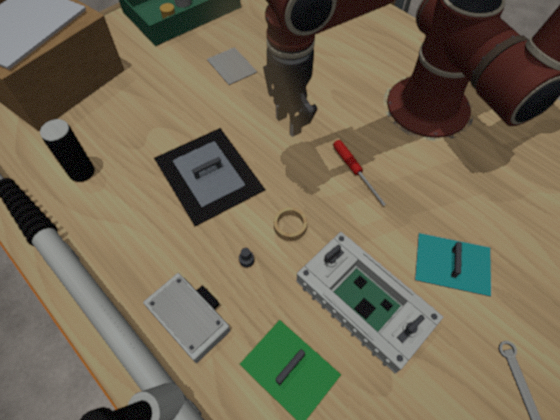

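View pics/t8.png

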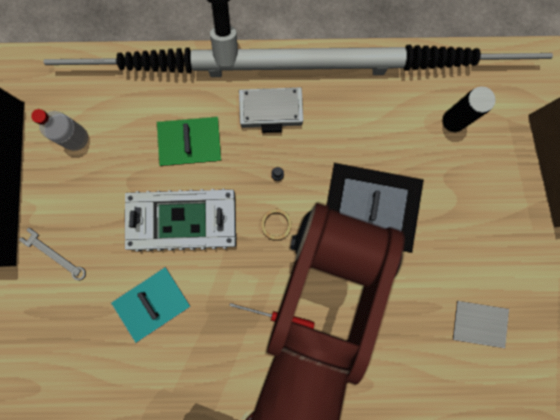

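The plate, at scene (208,172), lies flat, right way up and centred on the mat. Its bar is within about 1.5 mm of the mat centre in both views. Handing in.

apply_moves(
  deltas=[
    {"offset":[0,0,0],"rotation":[0,0,0]},
    {"offset":[0,0,0],"rotation":[0,0,0]},
    {"offset":[0,0,0],"rotation":[0,0,0]},
    {"offset":[0,0,0],"rotation":[0,0,0]},
    {"offset":[0,0,0],"rotation":[0,0,0]},
  ],
)

```text
clock: 16.92
tcp_pos: [0.4461, -0.0805, 0.2025]
tcp_rot: [3.14, 0.001, 2.941]
force: [-0.2, -0.5, 1.3]
gripper_width: 0.0399
```

```bash
python3 -c "
from h import *
print(arm.sign_off())"
```

```text
the job is handed in; nothing more can be done
None
```

The control unit is open and the cover plate is on the mat; I handed the job in at about 17 s of the 72 s allowed.

- **Screws:** I turned both thumbscrews anticlockwise, one after the other, until the wrist moment showed the stop (about -0.7 to -0.8 N m). Afterwards the wrist camera put both wings at about 177.4°, against 177.1° expected, with the tongues clear and the cover still seated.
- **Cover:** I lifted it level by the bar, lowered it until the force showed contact, and only then let go. It lies right way up, with the bar within about 1.5 mm of the mat's centre in both the top and scene views and lined up with the mat to within about half a degree.
- **Disagreements:** The outlines fitted to the plate itself in the last pictures were rougher, 2 to 6 mm off the mat's centre. The arm hid part of the plate in the top view, and the mask in the scene view seems to have caught more than the plate. I relied on the bar. The cameras differ from each other by 1 to 3 mm.
- **Forces:** No wrist force reading went above about 14 N, and nothing else was seen to move.

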